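# Sweep the jar lids off the packing board into the tray

## Robot

A 6-joint arm with a two-finger parallel gripper is mounted at the origin on the work surface. World frame = base frame: x ahead of the robot, y to its left, z up, the work surface at z = 0. Lengths are in m, angles in rad, forces in N, time in s.
With the tool pointing down it reaches from about 0.2 to 0.875 m from the base axis. Payload 3.4 kg.
Tool frame: the origin (TCP) lies midway between the tips of the shut fingers; the grasp point (between the pads) lies 19 mm behind it; z points along the fingers, y is the line along which they close (so a half turn about z gives the same grasp; the last joint's range is limited). The gripper opens to 94 mm and grips with 3 to 60 N. Pads are 16 mm wide; open, the fingers measure 119 mm over their backs; the gripper's body (75 mm by 177 mm) begins 78 mm behind the grasp point.
Start: joints at [1.161, 0.276, 1.505, -0, 1.361, -0.121], TCP at [0.164, 0.551, 0.205] pointing down, gripper open.
Joint ranges: [-2.89, 2.89], [-0.75, 2.08], [0.22, 2.7], [-1.18, 4.32], [0.11, 2.71], [-2.7, 2.7]. Speed limits (rad/s): [2.57, 2.57, 3.14, 3.14, 3.14, 3.14].

## Interface

Orientations are given as a unit quaternion [x, y, z, w].
In Python, from cell import robot gives the robot as it stands.
- The arm moves only by the shell command python3 -m handwheel 'ROWS'. ROWS is JSON, a list of rows, each a list of 3 entries, a list of its own where there are three numbers: the shift along the world's x, y, z in units of 75 mm (1.0 is 75 mm), then the turn, a rotation vector about the world's x, y, z in units of 180 degrees (1.0 is 180 degrees), then the finger opening in mm, from 0 to 94. A call has exactly 8 rows; each row shifts and turns the commanded pose from where the row before left it; what a row does not reach is not made up. A row lasts 1/12 s, in which the tool goes at most 41.7 mm and 7.16 degrees, less where a joint would pass 70% of its speed; a pose out of reach is approached as far as the arm can. A call with a number of a shift or a turn outside -1 to 1 is refused whole. A call with a gripper value outside its range is refused whole. The fingers move at their own pace and stop on an object; the grip force is fixed at half the most. Time passes only in rows, so rows that do not move let the fingers close, or fill a call up. It gives the time, the measured TCP pose, the force, the opening and the grip force at its end, in the units of the state.
- robot.get_obs(): the state, without advancing time (a new reading comes with each control period).
- robot.get_image(name): name is "side" or "top" or "wrist"; returns a dict with "img" (480x640x3 uint8, red, green, blue), "range_z" (480x640 float32, m along the optical axis (not along the pixel's ray), 0 where there is no reading), "fx", "fy", "cx", "cy" (pixels), "k1" (the pictures are not rectified: a ray, as slopes to the right and down, at radius r is drawn at 1 + k1 r^2 times it, then the intrinsics apply), "position" and "orientation" of the camera in the world. Camera axes: x right, y up, looking along -z (the intrinsics and any distortion apply to the point x, -y, -z); pixel columns grow to the right and rows downward; lengths in m; the calibration is good to about 2 mm. A picture is of the moment at which its call begins.
- robot.finish_job(): hands the job in; it is judged then, once.
The state is a dict: "time_s": time; "joints": joint angles; "dq": joint speeds; "joint_efforts": joint torques, N m; "ee_pos": TCP position; "tcp_rot": TCP orientation; "wrist_force": force on the tool from outside, world axes, zero at the start; "ft_torque": the same for the moment, N m; "width": finger opening in m; "grasp_force": force on a finger pad.
Only numpy, scipy, OpenCV 4.12 (cv2) and the standard library are available. Lean on these libraries where they do the work, as an engineer would, in place of code of your own. Each camera call takes 0.05 s, during which the arm holds its last target. There are 200 camera calls.

## Task

Clear the packing board: with the fingertips, gently sweep the three loose red jar lids across the board and over its edge so that they drop into the metal tray standing against the board's end. Only push the lids: do not pinch, lift or press down hard on them, and do not let one fall onto the counter. Leave the two small jars standing on the board, and everything else on the counter, where they are.

Things in the scene. Friction and masses are not known exactly. Their poses are not given: they have to be found in the camera images.
- lid1_center (a point): a loose red metal jar lid with a small white spot in the middle of its top, a flat disc 48 mm across and 12 mm high, about 16 g, lying flat on the board; this point is its centre, 6 mm above its underside, z up while it lies flat. It slides when pushed at its rim
- lid2_center (a point): a loose red metal jar lid with a small white spot in the middle of its top, a flat disc 48 mm across and 12 mm high, about 16 g, lying flat on the board; this point is its centre, 6 mm above its underside, z up while it lies flat. It slides when pushed at its rim
- lid3_center (a point): a loose red metal jar lid with a small white spot in the middle of its top, a flat disc 48 mm across and 12 mm high, about 16 g, lying flat on the board; this point is its centre, 6 mm above its underside, z up while it lies flat. It slides when pushed at its rim
- board: raised wooden packing board fixed to the counter, 280 mm along its x, 360 mm along its y, 70 mm high; origin at the centre of its underside, z up, so its top is 70 mm above the counter; the tray stands against its +y end (its edge at y = +180 mm). The lids and jar_a lie side by side in four lanes that run along its y, about 64 mm apart, in any order, so the way from each lid straight along +y to the tray is free
- tray: white-floored metal collecting tray fixed to the counter against the board's +y end, axes parallel to the board's; 280 mm along x, 140 mm along y, walls 5 mm, floor 4 mm thick; origin at the centre of its underside, z up. Wall heights above the counter: 62 mm next to the board (8 mm below the board's top), 75 mm at the two ends, 90 mm on the far side (+y). A lid pushed over the board's edge drops in
- jar_a: amber small closed glass jar with a white cap and a white paper label, 44 mm across, 55 mm high, loose, standing on the board; origin at the centre of its underside; a bystander to be left alone; it stands in one of the four lanes beside the lids
- jar_b: green small closed glass jar with a white cap and a white paper label, 44 mm across, 55 mm high, loose, standing on the board; origin at the centre of its underside; a bystander to be left alone; it stands at the board's end away from the tray, about 28 mm from the edge
- oil: green oil bottle, 60 mm across, 190 mm high, loose on the counter to the left; origin at the centre of its underside; leave alone
- honey: amber honey jar with brass-coloured cap, 72 mm across, 90 mm high, loose on the counter to the left; origin at the centre of its underside; leave alone
- cup: white open cup, 72 mm across, 85 mm high, loose on the counter to the right; origin at the centre of its underside; leave alone
- tin: yellow tin with paper label, 72 mm across, 100 mm high, loose on the counter to the right; origin at the centre of its underside; leave alone

How it is judged:
At the end, for the whole second after the job is handed in: All three lids lie at rest inside the tray (centres within its walls and lower than 65 mm above the counter); both jars, the bottle, the honey jar, the cup and the tin stand upright within 20 mm of where they were (x of lid1_center in the frame of tray between -0.135 and 0.135 m and y of lid1_center in the frame of tray between -0.065 and 0.065 m and z of each of lid1_center, lid2_center, lid3_center in the frame of tray below 0.065 m and linear speed of each of lid1, lid2, lid3 below 0.03 m/s and x of lid2_center in the frame of tray between -0.135 and 0.135 m and y of lid2_center in the frame of tray between -0.065 and 0.065 m and x of lid3_center in the frame of tray between -0.135 and 0.135 m and y of lid3_center in the frame of tray between -0.065 and 0.065 m and distance of each of jar_a, jar_b, oil, honey, cup, tin from where it was at the start of the episode below 0.02 m and angle between each of jar_a, jar_b, oil, honey, cup, tin's own z axis and vertical below 0.2 rad); the robot touches nothing.
It fails at once if a lid is lifted (its centre more than 20 mm above where it lay) (height (world z) of any of lid1_center, lid2_center, lid3_center above 0.096 m).
It fails at once if a lid is pinched or pressed hard with the fingers (over 15 N) (contact force between the fingers and lid1 above 15 N or contact force between the fingers and lid2 above 15 N or contact force between the fingers and lid3 above 15 N).
It fails at once if a lid is swept off the board elsewhere than into the tray and lies on the counter ((height (world z) of lid1_center below 0.06 m and (y of lid1_center in the frame of tray below -0.075 m or y of lid1_center in the frame of tray above 0.085 m or x of lid1_center in the frame of tray below -0.155 m or x of lid1_center in the frame of tray above 0.155 m)) or (height (world z) of lid2_center below 0.06 m and (y of lid2_center in the frame of tray below -0.075 m or y of lid2_center in the frame of tray above 0.085 m or x of lid2_center in the frame of tray below -0.155 m or x of lid2_center in the frame of tray above 0.155 m)) or (height (world z) of lid3_center below 0.06 m and (y of lid3_center in the frame of tray below -0.075 m or y of lid3_center in the frame of tray above 0.085 m or x of lid3_center in the frame of tray below -0.155 m or x of lid3_center in the frame of tray above 0.155 m))).
It fails at once if a jar, the bottle, the cup or the tin is pushed more than 20 mm or tipped (distance of any of jar_a, jar_b, oil, honey, cup, tin from where it was at the start of the episode above 0.02 m or angle between any of jar_a, jar_b, oil, honey, cup, tin's own z axis and vertical above 0.35 rad).
It also fails if it takes over 72 s, if anything falls off the work surface, if the arm or the gripper's body presses on something with over 40 N, if the wrist force passes 120 N, or if a joint passes its speed limit or range.

## Working session

There is one attempt and no reset: what is moved stays moved. The work goes in short steps, Python scripts to look and compute and a shell command to move; the robot and the scene stay as the last step left them, time stands still between calls to the robot, and variables do not carry over. Pictures are saved under pics/ and viewed, at most 10 in all, crops included, and the job is handed in when it is done.

```bash
mkdir -p pics; cat > h.py <<'E'
import numpy as np,cv2
from scipy.spatial.transform import Rotation as R
from cell import robot
def shot(n,f):
    d=robot.get_image(n); cv2.imwrite(f,d["img"][:,:,::-1]); return d
def cloud(d):
    v,u=np.mgrid[0:480,0:640]
    x=(u-d["cx"])/d["fx"];y=(v-d["cy"])/d["fy"]
    a,b=x.copy(),y.copy()
    for _ in range(8):
        s=1+d["k1"]*(a*a+b*b);a,b=x/s,y/s
    z=d["range_z"]
    P=np.stack([a*z,-b*z,-z],-1)
    return P@R.from_quat(d["orientation"]).as_matrix().T+np.array(d["position"])
E
python3 - <<'E'
from h import *
d=shot("top","pics/top1.png");P=cloud(d);np.savez("t.npz",P=P,i=d["img"])
hsv=cv2.cvtColor(d["img"],cv2.COLOR_RGB2HSV).astype(int)
m=(((hsv[...,0]<8)|(hsv[...,0]>172))&(hsv[...,1]>130)&(hsv[...,2]>60)).astype(np.uint8)
n,l,s,c=cv2.connectedComponentsWithStats(m)
for k in range(1,n):
    if s[k,4]>60: print(s[k],c[k],np.median(P[l==k],0),P[l==k].min(0),P[l==k].max(0))
print(d["position"],d["fx"]);o=robot.get_obs();print(o["time_s"],o["ee_pos"],o["tcp_rot"],o["width"],o["wrist_force"])
E
```

```text
[362 207  24  24 332] [373.95180723 218.93072289] [ 0.59010158 -0.10569109  0.08101636] [ 0.56864629 -0.12920264  0.06684758] [ 0.61455841 -0.08222813  0.08650559]
[340 236  24  25 345] [351.65507246 248.27246377] [ 0.5285107  -0.05909366  0.08109173] [ 0.3485791  -0.08373617  0.06675569] [ 0.55728397 -0.00552199  1.07064196]
[331 270  25  25 349] [343.10315186 282.16332378] [ 0.4597092  -0.04278782  0.08100141] [ 0.3485791  -0.06719085  0.06594586] [ 0.48773101 -0.00552199  1.07064196]
[ 0.3485791  -0.00552199  1.07064196] 500.16206037800634
0.05 [0.16354623 0.55068002 0.20465939] [ 1.43897734e-01  9.89592188e-01 -8.33736618e-04 -2.22131005e-04] 0.09405793163042575 [ 0.68302955  0.01738309 -0.73433497]
```

View pics/top1.png

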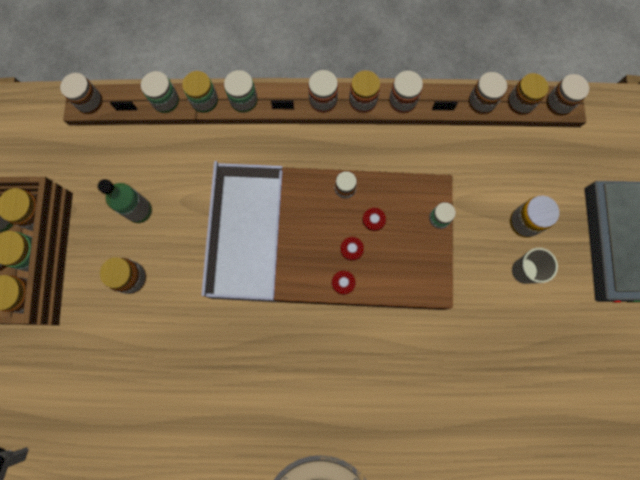

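The top view shows the tray on the left (columns 205–280) and the board at columns 277–452. The lids are at (374,219), (352,248) and (343,282), jar_a is at (346,183) and jar_b at (443,214). Next I'll get the board axes.

```bash
python3 - <<'E'
from h import *
P=np.load("t.npz")["P"]
z=P[...,2]
m=(abs(z-0.07)<0.003)&(P[...,1]<0.14)
n,l,s,c=cv2.connectedComponentsWithStats(m.astype(np.uint8)); k=1+s[1:,4].argmax()
q=P[l==k][:,:2].astype(np.float32)
r=cv2.minAreaRect(q*1000);print(r,cv2.boxPoints(r))
b=cv2.boxPoints(r)/1000; o=r[0]
# robust angle: long edge
e=[b[i]-b[i-1] for i in range(4)];e=max(e,key=np.linalg.norm);e=e*np.sign(e[1]);a=np.arctan2(-e[0],e[1]);print("yaw",a,np.degrees(a))
C=np.array(o)/1000;M=np.array([[np.cos(a),np.sin(a)],[-np.sin(a),np.cos(a)]])
for p in [(.5901,-.1057),(.5285,-.0591),(.4597,-.0428)]:print("lid",M@(np.array(p)-C))
m=(abs(z-0.125)<0.006)
n,l,s,c=cv2.connectedComponentsWithStats(m.astype(np.uint8))
for k in range(1,n):
    if s[k,4]>100:
        w=np.median(P[l==k],0);print("jar?",c[k],s[k,4],w,M@(w[:2]-C))
E
```

```text
((558.8318481445312, -87.39419555664062), (359.60040283203125, 280.9663391113281), 87.63048553466797) [[ 411.03516  -261.2325  ]
 [ 691.7612   -272.84882 ]
 [ 706.62854    86.44412 ]
 [ 425.90247    98.060425]]
yaw -0.041355748 -2.3695097
lid [ 0.03199825 -0.0169974 ]
lid [-0.03147571  0.02701596]
lid [-0.10089079  0.04045756]
jar? [345.63548387 181.0516129 ] 310 [ 0.65687741 -0.04739116  0.12385425] [0.09630785 0.04402242]
jar? [121.49794239 197.84773663] 243 [0.61706646 0.39587758 0.12469633] [0.03820445 0.48526621]
jar? [ 13.74065421 203.26869159] 428 [0.61175267 0.62880459 0.12032529] [0.02326508 0.71777437]
jar? [444.67218543 212.14900662] 302 [ 0.59470165 -0.24046377  0.12402535] [ 0.04216764 -0.15145569]
jar? [ 10.45738636 246.70738636] 352 [0.52233355 0.62359789 0.12014605] [-0.06586232  0.70887518]
jar? [  7.60377358 291.58867925] 265 [0.43224189 0.61936072 0.12014832] [-0.15570176  0.70091689]
```

```bash
python3 -m handwheel '[[[0.16,-0.35,0],[0,0,-0.0176],24],[[0.16,-0.35,0],[0,0,-0.0176],24],[[0.16,-0.35,0],[0,0,-0.0176],24],[[0.16,-0.35,0],[0,0,-0.0176],24],[[0.16,-0.35,0],[0,0,-0.0176],24],[[0.16,-0.35,0],[0,0,-0.0176],24],[[0.16,-0.35,0],[0,0,-0.0176],24],[[0.16,-0.35,0],[0,0,-0.0176],24]]'
python3 -m handwheel '[[[0.16,-0.35,0],[0,0,-0.0176],24],[[0.16,-0.35,0],[0,0,-0.0176],24],[[0.16,-0.35,0],[0,0,-0.0176],24],[[0.16,-0.35,0],[0,0,-0.0176],24],[[0.16,-0.35,0],[0,0,-0.0176],24],[[0.16,-0.35,0],[0,0,-0.0176],24],[[0.16,-0.35,0],[0,0,-0.0176],24],[[0.16,-0.35,0],[0,0,-0.0176],24]]'
python3 -m handwheel '[[[0.16,-0.35,0],[0,0,-0.0176],24],[[0.16,-0.35,0],[0,0,-0.0176],24],[[0.16,-0.35,0],[0,0,-0.0176],24],[[0.16,-0.35,0],[0,0,-0.0176],24],[[0.16,-0.35,0],[0,0,-0.0176],24],[[0.16,-0.35,0],[0,0,-0.0176],24],[[0.16,-0.35,0],[0,0,-0.0176],24],[[0.16,-0.35,0],[0,0,-0.0176],24]]'
cat >> h.py <<'E'
C=np.array([.5588,-.0874]);a=-.04136
M=np.array([[np.cos(a),np.sin(a)],[-np.sin(a),np.cos(a)]])
def st():
    o=robot.get_obs();r=R.from_quat(o["tcp_rot"]).as_matrix();p=np.array(o["ee_pos"])
    print("t",o["time_s"],"tcp",p.round(4),"board",(M@(p[:2]-C)).round(4),"yaw y",np.degrees(np.arctan2(r[1,1],r[0,1])).round(2),"z",r[:,2].round(3),"w",o["width"],o["wrist_force"])
def to(bx,by,z):
    o=robot.get_obs();w=C+M.T@np.array([bx,by]);print("units",((np.r_[w,z]-o["ee_pos"])/.075).round(3))
E
python3 -c "
from h import *
st();to(-.101,-.008,.12);to(-.101,-.008,.075)"
```

```text
time_s: 0.72
ee_pos: [0.2597, 0.3396, 0.205]
tcp_rot: [0.359, 0.934, -0.0, -0.0]
wrist_force: [0.7, 0.3, -0.5]
width: 0.0436
grasp_force: 0.0
time_s: 1.38
ee_pos: [0.3557, 0.1298, 0.2052]
tcp_rot: [0.555, 0.832, -0.0, -0.0]
wrist_force: [0.2, 0.7, 0.1]
width: 0.0238
grasp_force: 0.0
time_s: 2.05
ee_pos: [0.4517, -0.0801, 0.205]
tcp_rot: [0.724, 0.69, -0.0, -0.0]
wrist_force: [0.3, -0.0, 0.1]
width: 0.0238
grasp_force: 0.0
t 2.05 tcp [ 0.4517 -0.0801  0.205 ] board [-0.1073  0.0029] yaw y -2.76 z [-0.001  0.    -1.   ] w 0.02377300453183678 [ 0.34701647 -0.00255829  0.13506268]
units [ 0.078 -0.149 -1.134]
units [ 0.078 -0.149 -1.734]
```

```bash
python3 -m handwheel '[[[0.08,-0.15,0],[0,0,0.002],24],[[0,0,-0.3],[0,0,0],24],[[0,0,-0.3],[0,0,0],24],[[0,0,-0.3],[0,0,0],24],[[0,0,-0.3],[0,0,0],24],[[0,0,-0.3],[0,0,0],24],[[0,0,-0.17],[0,0,0],24],[[0,0,0],[0,0,0],24]]'
python3 - <<'E'
from h import *
st();to(-.101,.04-.031,.076);to(-.101,.2,.076)
d=shot("wrist","pics/w1.png")
E
```

```text
time_s: 2.72
ee_pos: [0.4549, -0.0891, 0.0772]
tcp_rot: [0.721, 0.693, -0.002, -0.003]
wrist_force: [-0.7, -0.1, 0.3]
width: 0.0242
grasp_force: 0.0
t 2.7167 tcp [ 0.4549 -0.0891  0.0772] board [-0.1037 -0.006 ] yaw y -2.23 z [-0.007  0.002 -1.   ] w 0.024158034759754067 [-0.69477217 -0.13611254  0.25786482]
units [ 0.045  0.198 -0.017]
units [ 0.15   2.743 -0.017]
```

View pics/w1.png

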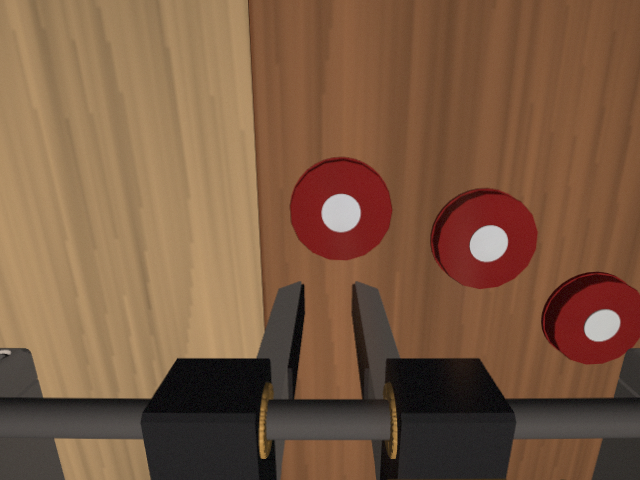

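The wrist view shows the lid at (341,212) ahead of the fingertips, whose midpoint is near column 330. I need to shift about 4 mm in +x before pushing.

```bash
python3 -m handwheel '[[[0.05,0,0],[0,0,0],24],[[0,0.05,-0.01],[0,0,0],24],[[0,0.05,0],[0,0,0],24],[[0.002,0.05,0],[0,0,0],24],[[0.002,0.05,0],[0,0,0],24],[[0.002,0.05,0],[0,0,0],24],[[0.003,0.07,0],[0,0,0],24],[[0.003,0.08,0],[0,0,0],24]]'
python3 -m handwheel '[[[0.004,0.1,0],[0,0,0],24],[[0.004,0.1,0],[0,0,0],24],[[0.004,0.1,0],[0,0,0],24],[[0.004,0.1,0],[0,0,0],24],[[0.004,0.1,0],[0,0,0],24],[[0.004,0.1,0],[0,0,0],24],[[0.004,0.1,0],[0,0,0],24],[[0.004,0.1,0],[0,0,0],24]]'
python3 - <<'E'
from h import *
st();to(-.101,.2,.076)
d=shot("wrist","pics/w2.png")
E
```

```text
time_s: 3.43
ee_pos: [0.4625, -0.0596, 0.0797]
tcp_rot: [0.721, 0.693, 0.0, 0.0]
wrist_force: [0.4, -0.7, 0.3]
width: 0.0242
grasp_force: 0.1
time_s: 4.1
ee_pos: [0.4649, 0.0008, 0.0795]
tcp_rot: [0.721, 0.693, 0.0, 0.0]
wrist_force: [1.0, -0.6, -0.2]
width: 0.0243
grasp_force: 0.1
t 4.1 tcp [0.4649 0.0008 0.0795] board [-0.0975  0.0842] yaw y -2.21 z [ 0.  0. -1.] w 0.024266985783439242 [ 0.99719089 -0.63914232 -0.15158276]
units [ 0.017  1.544 -0.047]
```

View pics/w2.png

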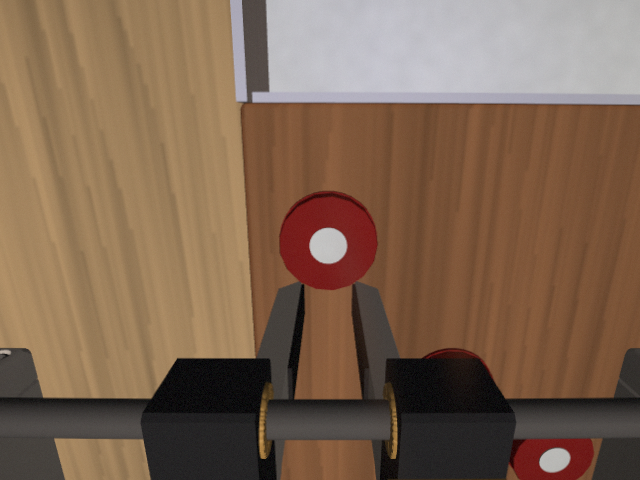

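The lid at (328,245) is cradled and centred, sliding straight toward the tray edge at row 98. I'll lower the tips slightly and carry on.

```bash
python3 -m handwheel '[[[0.004,0.05,-0.02],[0,0,0],24],[[0.006,0.1,-0.02],[0,0,0],24],[[0.006,0.1,0],[0,0,0],24],[[0.006,0.1,0],[0,0,0],24],[[0.006,0.1,0],[0,0,0],24],[[0.006,0.1,0],[0,0,0],24],[[0.006,0.1,0],[0,0,0],24],[[0.006,0.1,0],[0,0,0],24]]'
python3 -m handwheel '[[[0.006,0.12,0],[0,0,0],24],[[0.006,0.12,0],[0,0,0],24],[[0.006,0.12,0],[0,0,0],24],[[0.006,0.12,0],[0,0,0],24],[[0.006,0.12,0],[0,0,0],24],[[0.006,0.12,0],[0,0,0],24],[[0.006,0.12,0],[0,0,0],24],[[0.0,0.0,0],[0,0,0],24]]'
python3 - <<'E'
from h import *
st();to(-.101,.2,.12)
d=shot("wrist","pics/w3.png")
E
```

```text
time_s: 4.82
ee_pos: [0.4683, 0.0571, 0.0765]
tcp_rot: [0.721, 0.693, 0.0, 0.0]
wrist_force: [0.7, -0.8, 1.4]
width: 0.0242
grasp_force: 0.0
time_s: 5.48
ee_pos: [0.4716, 0.1208, 0.0765]
tcp_rot: [0.72, 0.694, 0.0, -0.0]
wrist_force: [-0.8, 0.5, -0.2]
width: 0.0238
grasp_force: 0.0
t 5.4833 tcp [0.4716 0.1208 0.0765] board [-0.0957  0.2045] yaw y -2.14 z [ 0.     0.001 -1.   ] w 0.023848399568020272 [-0.76942273  0.52142469 -0.15612363]
units [-0.073 -0.057  0.58 ]
```

View pics/w3.png

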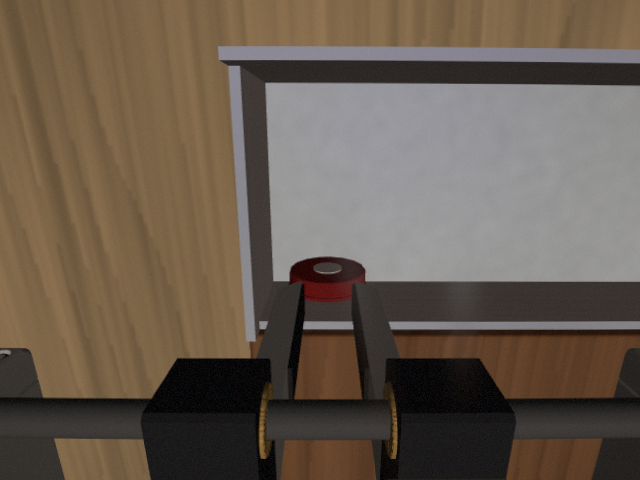

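The lid has gone over the edge into the tray, seen at (328,278) in front of the tips. On to lid 2.

```bash
python3 -m handwheel '[[[0,0,0.3],[0,0,0],24],[[0,0,0.3],[0,0,0],24],[[0.122,-0.5,0],[0,0,0],24],[[0.122,-0.5,0],[0,0,0],24],[[0.122,-0.5,0],[0,0,0],24],[[0.122,-0.5,0],[0,0,0],24],[[0.122,-0.5,0],[0,0,0],24],[[0.122,-0.5,0],[0,0,0],24]]'
python3 - <<'E'
from h import *
d=shot("top","pics/t2.png");P=cloud(d)
hsv=cv2.cvtColor(d["img"],cv2.COLOR_RGB2HSV).astype(int)
m=(((hsv[...,0]<8)|(hsv[...,0]>172))&(hsv[...,1]>130)&(hsv[...,2]>60)).astype(np.uint8)
n,l,s,c=cv2.connectedComponentsWithStats(m)
for k in range(1,n):
    if s[k,4]>60: w=np.median(P[l==k],0);print(s[k],w,M@(w[:2]-C))
st();to(-.0315,-.018,.076)
E
```

```text
time_s: 6.2
ee_pos: [0.5262, -0.108, 0.1216]
tcp_rot: [0.721, 0.693, -0.0, 0.0]
wrist_force: [0.1, 0.3, 0.4]
width: 0.0239
grasp_force: 0.0
[351 239  13  21 145] [ 0.52273488 -0.07474051  0.08113853] [-0.03655772  0.01115744]
[265 271   6  19  90] [0.46807813 0.11191778 0.04842322] [-0.09888572  0.19539614]
t 6.25 tcp [ 0.5294 -0.1157  0.1217] board [-0.0282 -0.0295] yaw y -2.4 z [ 0.004 -0.008 -1.   ] w 0.023957419634238572 [ 2.70481302 -4.79195438  0.91686113]
units [-0.037  0.154 -0.609]
```

```bash
python3 -m handwheel '[[[0,0,0],[0,0,0],24],[[0,0,0],[0,0,0],24],[[0,0,-0.15],[0,0,0],24],[[0,0,-0.15],[0,0,0],24],[[0,0,-0.15],[0,0,0],24],[[0,0,-0.15],[0,0,0],24],[[0,0,0],[0,0,0],24],[[0,0,0],[0,0,0],24]]'
python3 - <<'E'
from h import *
st();to(-.0315,.027-.03,.076)
d=robot.get_image("wrist");im=d["img"][:,:,::-1].copy()
hsv=cv2.cvtColor(d["img"],cv2.COLOR_RGB2HSV).astype(int);P=cloud(d)
m=(((hsv[...,0]<8)|(hsv[...,0]>172))&(hsv[...,1]>130)&(hsv[...,2]>40)).astype(np.uint8)
n,l,s,c=cv2.connectedComponentsWithStats(m)
for k in range(1,n):
    if s[k,4]>200: w=np.median(P[l==k],0);print(s[k],w,M@(w[:2]-C))
E
```

```text
time_s: 6.92
ee_pos: [0.5254, -0.1042, 0.0762]
tcp_rot: [0.72, 0.694, -0.0, -0.001]
wrist_force: [-0.7, -0.1, 0.4]
width: 0.0242
grasp_force: 0.0
t 6.9167 tcp [ 0.5254 -0.1042  0.0762] board [-0.0327 -0.0182] yaw y -2.12 z [-0.002  0.001 -1.   ] w 0.02415096894543928 [-0.71652902 -0.0736154   0.35450863]
units [ 0.024  0.202 -0.003]
[ 287  162  102  104 7106] [ 0.5303418  -0.05728001  0.08268925] [-0.02967927  0.02891753]
[ 411  250  101   95 6448] [ 0.58881269 -0.10121917  0.08269505] [ 0.03055842 -0.01256638]
```

```bash
python3 -m handwheel '[[[0.03,0.05,0],[0,0,0],24],[[0.002,0.05,0],[0,0,0],24],[[0.002,0.05,0],[0,0,0],24],[[0.002,0.05,0],[0,0,0],24],[[0.002,0.05,0],[0,0,0],24],[[0.002,0.05,0],[0,0,0],24],[[0.004,0.1,0],[0,0,0],24],[[0.004,0.1,0],[0,0,0],24]]'
python3 -m handwheel '[[[0.004,0.1,0],[0,0,0],24],[[0.004,0.1,0],[0,0,0],24],[[0.004,0.1,0],[0,0,0],24],[[0.004,0.1,0],[0,0,0],24],[[0.004,0.1,0],[0,0,0],24],[[0.004,0.1,0],[0,0,0],24],[[0.004,0.1,0],[0,0,0],24],[[0.004,0.1,0],[0,0,0],24]]'
python3 - <<'E'
from h import *
st();to(-.03,.205,.076)
d=robot.get_image("wrist")
hsv=cv2.cvtColor(d["img"],cv2.COLOR_RGB2HSV).astype(int);P=cloud(d)
m=(((hsv[...,0]<8)|(hsv[...,0]>172))&(hsv[...,1]>130)&(hsv[...,2]>40)).astype(np.uint8)
n,l,s,c=cv2.connectedComponentsWithStats(m)
for k in range(1,n):
    if s[k,4]>200: w=np.median(P[l==k],0);print(s[k],w,M@(w[:2]-C))
E
```

```text
time_s: 7.63
ee_pos: [0.5299, -0.0677, 0.0765]
tcp_rot: [0.721, 0.693, 0.0, 0.0]
wrist_force: [-0.2, -0.6, 0.0]
width: 0.0242
grasp_force: 0.1
time_s: 8.3
ee_pos: [0.5323, -0.0075, 0.0765]
tcp_rot: [0.721, 0.693, 0.0, 0.0]
wrist_force: [-0.2, -0.5, 0.2]
width: 0.0238
grasp_force: 0.1
t 8.3 tcp [ 0.5323 -0.0075  0.0765] board [-0.0297  0.0788] yaw y -2.21 z [ 0.  0. -1.] w 0.023769323889392478 [-0.18750312 -0.46322534  0.20369515]
units [ 0.066  1.682 -0.006]
[ 159   41   93   36 2867] [0.47452722 0.11129071 0.04831057] [-0.09241622  0.19503626]
[ 279  192   99  101 6774] [0.53254003 0.02606308 0.08269534] [-0.03092901  0.11228024]
```

```bash
python3 -m handwheel '[[[0.004,0.1,0],[0,0,0],24],[[0.004,0.1,0],[0,0,0],24],[[0.004,0.1,0],[0,0,0],24],[[0.004,0.1,0],[0,0,0],24],[[0.004,0.1,0],[0,0,0],24],[[0.004,0.1,0],[0,0,0],24],[[0.004,0.1,0],[0,0,0],24],[[0.004,0.1,0],[0,0,0],24]]'
python3 -m handwheel '[[[0.005,0.12,0],[0,0,0],24],[[0.005,0.12,0],[0,0,0],24],[[0.005,0.12,0],[0,0,0],24],[[0.005,0.12,0],[0,0,0],24],[[0.005,0.12,0],[0,0,0],24],[[0.005,0.12,0],[0,0,0],24],[[0.005,0.12,0],[0,0,0],24],[[0.0,0.03,0],[0,0,0],24]]'
python3 -m handwheel '[[[0,0,0],[0,0,0],24],[[0,0,0],[0,0,0],24],[[0,0,0],[0,0,0],24],[[0,0,0],[0,0,0],24],[[0,0,0],[0,0,0],24],[[0,0,0],[0,0,0],24],[[0,0,0],[0,0,0],24],[[0,0,0],[0,0,0],24]]'
python3 - <<'E'
from h import *
st();to(.031,-.06,.13)
d=shot("wrist","pics/w4.png")
E
```

```text
time_s: 9.02
ee_pos: [0.5347, 0.0525, 0.0765]
tcp_rot: [0.721, 0.693, 0.0, 0.0]
wrist_force: [0.4, -0.4, -0.3]
width: 0.0238
grasp_force: 0.0
time_s: 9.68
ee_pos: [0.5374, 0.1185, 0.0765]
tcp_rot: [0.72, 0.694, 0.0, -0.0]
wrist_force: [-1.7, -0.1, 0.2]
width: 0.024
grasp_force: 0.0
time_s: 10.35
ee_pos: [0.5374, 0.1168, 0.0765]
tcp_rot: [0.721, 0.693, 0.0, 0.0]
wrist_force: [0.3, 0.8, -0.0]
width: 0.0243
grasp_force: 0.0
t 10.35 tcp [0.5374 0.1168 0.0765] board [-0.0299  0.2031] yaw y -2.24 z [ 0. -0. -1.] w 0.024272066554079028 [ 0.33095234  0.7923354  -0.00662163]
units [ 0.666 -3.539  0.713]
```

View pics/w4.png

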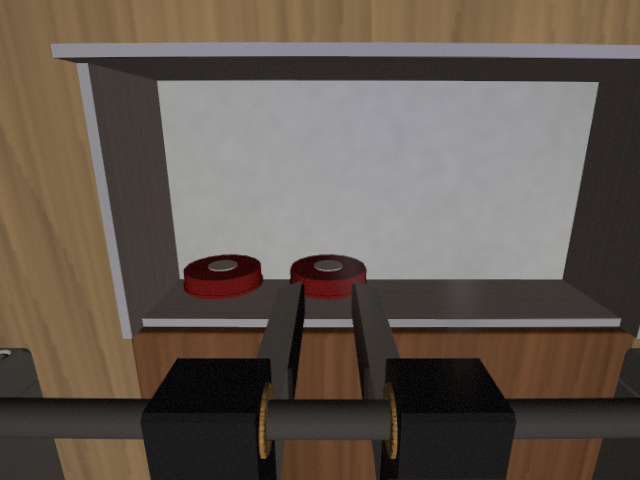

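Both lids are in the tray, leaning against the near wall at (222,275) and (328,275). Lid 1 is next.

```bash
python3 -m handwheel '[[[0,0,0.36],[0,0,0],24],[[0,0,0.36],[0,0,0],24],[[0.11,-0.5,0],[0,0,0],24],[[0.11,-0.5,0],[0,0,0],24],[[0.11,-0.5,0],[0,0,0],24],[[0.11,-0.5,0],[0,0,0],24],[[0.11,-0.5,0],[0,0,0],24],[[0.07,-0.5,0],[0,0,0],24]]'
python3 -m handwheel '[[[0.046,-0.3,0],[0,0,0],24],[[0,-0.24,0],[0,0,0],24],[[0,0,0],[0,0,0],24],[[0,0,-0.24],[0,0,0],24],[[0,0,-0.24],[0,0,0],24],[[0,0,-0.24],[0,0,0],24],[[0,0,0],[0,0,0],24],[[0,0,0],[0,0,0],24]]'
cat >> h.py <<'E'
def lids(n,white=False):
    d=robot.get_image(n);hsv=cv2.cvtColor(d["img"],cv2.COLOR_RGB2HSV).astype(int);P=cloud(d)
    m=(((hsv[...,0]<8)|(hsv[...,0]>172))&(hsv[...,1]>130)&(hsv[...,2]>40)).astype(np.uint8)
    k,l,s,c=cv2.connectedComponentsWithStats(m)
    for i in range(1,k):
        if s[i,4]>60:
            q=P[l==i];w=np.median(q,0);print(s[i],M@(w[:2]-C),"z",np.percentile(q[:,2],[2,50,98]).round(3),"y",np.percentile((q[:,:2]-C)@M.T[:,1],[2,98]).round(3))
    return d,P
E
python3 - <<'E'
from h import *
st();to(.031,-.0126-.03,.076);lids("wrist");print("top");lids("top")
E
```

```text
time_s: 11.07
ee_pos: [0.5845, -0.1099, 0.1306]
tcp_rot: [0.721, 0.693, 0.0, 0.0]
wrist_force: [0.2, 0.2, -0.5]
width: 0.0241
grasp_force: 0.0
time_s: 11.73
ee_pos: [0.5865, -0.1472, 0.0758]
tcp_rot: [0.72, 0.694, -0.0, -0.001]
wrist_force: [-0.2, -0.1, 0.8]
width: 0.0239
grasp_force: 0.0
t 11.7333 tcp [ 0.5865 -0.1472  0.0758] board [ 0.0301 -0.0586] yaw y -2.18 z [-0.002  0.001 -1.   ] w 0.023873812256928566 [-0.15406735 -0.10207384  0.75357031]
units [0.02  0.213 0.002]
[ 288  167  102  104 7071] [ 0.03352628 -0.01406428] z [0.073 0.083 0.084] y [-0.038  0.006]
top
[267 240   6  19  90] [-0.03401467  0.19427998] z [0.033 0.048 0.054] y [0.191 0.2  ]
[265 270   6  20  96] [-0.09876257  0.195328  ] z [0.036 0.048 0.053] y [0.191 0.2  ]
```

```bash
python3 -m handwheel '[[[0.035,0.05,0],[0,0,0],24],[[0.002,0.05,0],[0,0,0],24],[[0.002,0.05,0],[0,0,0],24],[[0.002,0.05,0],[0,0,0],24],[[0.002,0.05,0],[0,0,0],24],[[0.002,0.05,0],[0,0,0],24],[[0.004,0.1,0],[0,0,0],24],[[0.004,0.1,0],[0,0,0],24]]'
python3 -m handwheel '[[[0.004,0.1,0],[0,0,0],24],[[0.004,0.1,0],[0,0,0],24],[[0.004,0.1,0],[0,0,0],24],[[0.004,0.1,0],[0,0,0],24],[[0.004,0.1,0],[0,0,0],24],[[0.004,0.1,0],[0,0,0],24],[[0.004,0.1,0],[0,0,0],24],[[0.004,0.1,0],[0,0,0],24]]'
python3 -m handwheel '[[[0.003,0.1,0],[0,0,0],24],[[0.003,0.1,0],[0,0,0],24],[[0.003,0.1,0],[0,0,0],24],[[0.003,0.1,0],[0,0,0],24],[[0.003,0.1,0],[0,0,0],24],[[0.003,0.1,0],[0,0,0],24],[[0.003,0.1,0],[0,0,0],24],[[0.003,0.1,0],[0,0,0],24]]'
python3 - <<'E'
from h import *
st();to(.031,.205,.076);lids("wrist")
E
```

```text
time_s: 12.5
ee_pos: [0.5912, -0.1104, 0.0765]
tcp_rot: [0.721, 0.693, 0.0, -0.0]
wrist_force: [-0.0, 0.6, -0.5]
width: 0.0241
grasp_force: 0.1
time_s: 13.17
ee_pos: [0.5937, -0.0502, 0.0765]
tcp_rot: [0.721, 0.693, 0.0, 0.0]
wrist_force: [0.5, 0.1, -0.6]
width: 0.0237
grasp_force: 0.1
time_s: 13.83
ee_pos: [0.5955, 0.0097, 0.0765]
tcp_rot: [0.721, 0.693, 0.0, 0.0]
wrist_force: [0.6, 0.4, 0.1]
width: 0.0241
grasp_force: 0.1
t 13.8333 tcp [0.5955 0.0097 0.0765] board [0.0326 0.0985] yaw y -2.22 z [ 0. -0. -1.] w 0.024117230484994884 [0.62217568 0.36653462 0.12783211]
units [ 0.037  1.419 -0.007]
[  45   85  102   26 2381] [-0.08710467  0.19673589] z [0.026 0.049 0.054] y [0.191 0.202]
[ 171   84   90   26 2164] [-0.02530403  0.19682852] z [0.034 0.05  0.054] y [0.191 0.203]
[ 278  192  100  101 6764] [0.03154056 0.13209202] z [0.073 0.083 0.084] y [0.107 0.151]
```

```bash
python3 -m handwheel '[[[0.004,0.1,0],[0,0,0],24],[[0.004,0.1,0],[0,0,0],24],[[0.004,0.1,0],[0,0,0],24],[[0.004,0.1,0],[0,0,0],24],[[0.004,0.1,0],[0,0,0],24],[[0.004,0.1,0],[0,0,0],24],[[0.004,0.1,0],[0,0,0],24],[[0.004,0.12,0],[0,0,0],24]]'
python3 -m handwheel '[[[0.004,0.12,0],[0,0,0],24],[[0.004,0.12,0],[0,0,0],24],[[0.004,0.12,0],[0,0,0],24],[[0.004,0.12,0],[0,0,0],24],[[0.004,0.12,0],[0,0,0],24],[[0,0,0],[0,0,0],24],[[0,0,0],[0,0,0],24],[[0,0,0],[0,0,0],24]]'
python3 -m handwheel '[[[0,0,0.2],[0,0,0],24],[[0,0,0.3],[0,0,0],24],[[0,0,0.4],[0,0,0],24],[[0,0,0.4],[0,0,0],24],[[-0.3,-0.3,0.3],[0,0,0],24],[[-0.3,-0.3,0],[0,0,0],24],[[-0.3,-0.4,0],[0,0,0],24],[[-0.3,-0.4,0],[0,0,0],24]]'
python3 -m handwheel '[[[-0.4,-0.4,0],[0,0,0],24],[[-0.4,-0.4,0],[0,0,0],24],[[-0.4,-0.4,0],[0,0,0],24],[[-0.2,-0.2,0],[0,0,0],24],[[0,0,0],[0,0,0],24],[[0,0,0],[0,0,0],24],[[0,0,0],[0,0,0],24],[[0,0,0],[0,0,0],24]]'
python3 - <<'E'
from h import *
st();d,P=lids("top");cv2.imwrite("pics/t3.png",d["img"][:,:,::-1])
E
```

```text
time_s: 14.55
ee_pos: [0.5979, 0.0711, 0.0765]
tcp_rot: [0.721, 0.693, -0.0, 0.0]
wrist_force: [-0.6, -0.6, 0.2]
width: 0.024
grasp_force: 0.0
time_s: 15.22
ee_pos: [0.5993, 0.1153, 0.0764]
tcp_rot: [0.721, 0.693, -0.0, 0.0]
wrist_force: [-0.4, -0.5, 0.7]
width: 0.0241
grasp_force: 0.0
time_s: 15.88
ee_pos: [0.5085, 0.0093, 0.1971]
tcp_rot: [0.72, 0.694, 0.0, 0.001]
wrist_force: [0.1, -0.1, -0.7]
width: 0.024
grasp_force: 0.0
time_s: 16.55
ee_pos: [0.407, -0.0925, 0.1966]
tcp_rot: [0.72, 0.694, 0.0, 0.0]
wrist_force: [0.5, -0.2, 0.1]
width: 0.024
grasp_force: 0.0
t 16.55 tcp [ 0.407  -0.0925  0.1966] board [-0.1515 -0.0114] yaw y -2.17 z [ 0.001  0.    -1.   ] w 0.023988947150584795 [ 0.45924396 -0.15121289  0.09900767]
[269 211   5  20  86] [0.02705715 0.19575856] z [0.036 0.048 0.054] y [0.192 0.2  ]
[267 240   6  19  89] [-0.03395687  0.19458359] z [0.039 0.047 0.298] y [0.163 0.2  ]
[265 270   6  20  97] [-0.09866428  0.19524954] z [0.037 0.047 0.054] y [0.191 0.2  ]
```

View pics/t3.png

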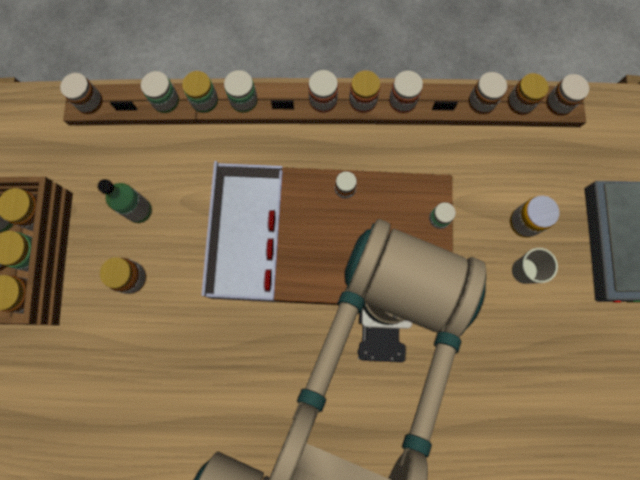

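All three lids rest in the tray at columns 265–272, on edge against the near wall. The jars and the other items haven't moved, and the arm is clear.

```bash
python3 -c "
from cell import robot
print(robot.finish_job())"
```

```text
the job is handed in; nothing more can be done
None
```

I swept all three lids off the board into the tray, where they stand on edge against the near wall; the jars and everything else look unmoved in the last picture, and I handed the job in at about 17 s without getting a verdict back.

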